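Clamp the circuit module in its holder

ROBOT

A 6-joint arm with a two-finger parallel gripper is mounted at the origin on the work surface. World frame = base frame: x ahead of the robot, y to its left, z up, the work surface at z = 0. Lengths are in m, angles in rad, forces in N, time in s.
With the tool pointing down it reaches from about 0.275 to 0.875 m from the base axis. Payload 12.5 kg.
Tool frame: the origin (TCP) lies on the centre line of the jaws, within the pads' length; the fingertips stand r.finger_overhang ahead of it and the grasp point (between the pads) lies 3 mm ahead of it (r.finger_overhang is the distance from the TCP to the fingertips, in m); z points along the fingers, y is the line along which they close (so a half turn about z gives the same grasp; the last joint's range is limited). The gripper opens to 85 mm and grips with 20 to 120 N. Pads are 22 mm wide; open, the fingers measure 114 mm over their backs; the gripper's body (76 mm by 85 mm) begins 54 mm behind the grasp point. The pads swing forward as they close: fully open they stand 13 mm farther back than shut.
Start: joints at [-1.255, 0.351, 1.652, -0, 1.139, -0.085], TCP at [0.215, -0.506, 0.253] pointing down, gripper open.
Joint ranges: [-2.75, 2.75], [-0.79, 2.1], [0.01, 2.65], [-1.57, 4.71], [0.07, 3.14], [-2.87, 2.87]. Speed limits (rad/s): [2.22, 2.22, 2.79, 3.14, 3.14, 3.14].

INTERFACE

Orientations are given as a unit quaternion [x, y, z, w].
In Python, from cell import r, optics gives the robot as it stands. The module is installed in compiled form; this text tells all that it offers. Calls block until the motion is done:
- r.move_to(position, orientation): joint-space move of the TCP to a pose.
- r.move_linear(position, rot=None, vel=0.15): straight line of the TCP; rot=None keeps the orientation; vel is the mean speed in m/s.
- r.set_joints(angles): joint-space move.
- r.set_gripper(opening, squeeze=None): opening from 0.0 (shut) to 1.0 (fully open); squeeze is the grip in N (None keeps the last); returns when the fingers have stopped.
- r.sleep(seconds).
- r.inverse_kinematics(position, orientation): joint angles nearest the present ones, or None.
- optics.get_image(name): name is "scene" or "side" or "wrist"; returns a dict with "pixels" (400x640x3 uint8, red, green, blue), "depth" (400x640 float32, m along the optical axis (not along the pixel's ray), 0 where there is no reading), "fx", "fy", "cx", "cy" (pixels), "camera_from_world" (4x4, takes a point from world to camera coordinates); the wrist camera has in their place "mount" (4x4, takes a point from camera to tool coordinates, whose origin is the TCP and whose axes are the flange's). Camera axes: x right, y down, z forward; pixel columns grow to the right and rows downward; lengths in m; the calibration is good to about 2 mm. The wrist camera is an equidistant fisheye: a pixel r from the principal point sees the ray r / f radians off the axis. A picture is of the moment at which its call begins: read the wrist's pose just before it.
A pose or a line that the arm cannot do raises r.PlanningError and nothing moves.
- r.hand_in(): hands the job in; it is judged then, once.
Readings, each from a call of its own:
- r.current_t(): time.
- r.current_q(): joint angles.
- r.current_qvel(): joint speeds.
- r.current_effort(): joint torques, N m.
- r.current_tool_pos(): TCP position.
- r.current_ee_rot(): TCP orientation.
- r.current_contact_force(): force on the tool from outside, world axes, zero at the start.
- r.current_torque(): the same for the moment, N m.
- r.current_opening(): opening from 0.0 (shut) to 1.0 (fully open).
- r.current_finger_force(): force on a finger pad.
Only numpy, scipy, OpenCV 4.12 (cv2) and the standard library are available. Lean on these libraries where they do the work, as an engineer would, in place of code of your own. Each camera call takes 0.05 s, during which the arm holds its last target. There are 200 camera calls.

TASK

Clamp the circuit module in its holder: with a fingertip or the outside of the fingers, push the swinging steel strap over the module until it rests against its stop pin, and only then push the cam lever fully down. Pick nothing up, do not press on the module, leave it and everything lying around where it is, and leave the strap home and the lever down.

Things in the scene. Friction and masses are not known exactly. Their poses are not given: they have to be found in the camera images.
- holder: module holder, bolted down: aluminium plate 150 x 200 x 12 mm (its x by y). Origin at the centre of its underside on the work surface; z up; yaw varies. In its frame: pivot post at (0, -70) mm; stop pin (12 mm diameter, 62 mm tall) at (16, 58) mm; catch post carrying the cam lever at (0, 82) mm, 32 x 22 mm, 80 mm tall.
- strap (a joint): swing angle of the clamp strap about its vertical pivot, rad. 0 = home: strap along the holder's +y, across the module, against the stop pin. Grows as its free end swings to the holder's -x side (counter-clockwise from above); starts at 0.8 to 1.4, limit 1.7. Flat steel 20 mm wide, reaching 136 mm from the pivot, 50 to 58 mm above the work surface. About 1 N on its peg moves it; it stays where left.
- strap_pivot (a point): on the strap's vertical pivot axis, 58 mm above the work surface (the pivot's head reaches 66 mm)
- strap_peg (a point): centre of the top of the upright steel peg on the strap: 16 mm diameter, 34 mm tall, standing from 58 to 92 mm above the work surface, 95 mm from the pivot axis. Push the strap by this peg's side.
- lever (a joint): angle of the cam lever, rad. 0 = upright, it grows as the lever tips over towards the holder's +y (away from the module), and 1.45 is its stop, fully down and almost level. Starts between 0.4 and 0.75. It stays where it is left; about 3 N across its end moves it.
- lever_pivot (a point): centre of the cam lever's level pivot (parallel to the holder's x), at (0, 80, 70) mm in the holder's frame
- lever_end (a point): centre of the free end of the cam lever, 85 mm from its pivot. The outer 50 mm is a black plastic grip 20 mm wide and 14 mm thick.
- module: circuit module in the holder's nest: aluminium block 110 x 82 mm with a green circuit board on top, 33 mm high, its top 45 mm above the work surface. Loose, origin at the centre of its underside, 12 mm above the work surface, over the holder's origin. Not to be lifted or pressed.
- driver_a: loose screwdriver, red handle, lying on the table in front of the holder; leave alone
- driver_b: loose screwdriver, red handle, lying beside the holder's pivot side; leave alone
- cap: small white plastic cap, 26 mm diameter, 14 mm high, loose in front of the holder; leave alone
- lens_ring: black ring, 54 mm outer diameter, 16 mm high, loose behind the holder; leave alone
- tube: black cylinder standing upright, 38 mm diameter, 65 mm high, loose behind the holder's lever side; leave alone
- heatsink: finned aluminium heat sink 50 x 35 x 22 mm, loose behind the holder; leave alone
- screw_cup: small steel bowl, 56 mm wide, 30 mm high, loose on the table; leave alone
Things that resemble listed ones, but are neither listed nor needed, are in the scene too. What is shaped like the holder but orange or yellow is not meant.

How it is judged:
On the way, in this order (a step that is already met when the one before it is completed fails the run):
1. strap home over the module, lever still up (value of joint strap below 0.07 rad and value of joint lever below 0.95 rad), for 0.2 s.
2. cam lever fully down, strap still home (value of joint strap below 0.07 rad and value of joint lever above 1.3 rad), for 0.2 s.
At the end, for the whole second after the job is handed in: The strap is within 0.07 rad of home (about 9 mm at its free end), the cam lever is past 1.3 rad (stop at 1.45), both are at rest, the module lies in its nest within 6 mm of where it was, and each loose thing is within 20 mm of where it was (all of step 2 and velocity of joint strap between -0.05 and 0.05 rad/s and velocity of joint lever between -0.05 and 0.05 rad/s and distance of module from where it was at the start of the episode below 0.006 m and linear speed of module below 0.02 m/s and distance of each of driver_a, driver_b, cap, lens_ring, tube, heatsink, screw_cup from where it was at the start of the episode below 0.02 m); the robot touches nothing.
It fails at once if the cam lever is pushed down before the strap is home (value of joint lever above 0.95 rad and value of joint strap above 0.12 rad).
It fails at once if the module is lifted or shifted in its nest (distance of module from where it was at the start of the episode above 0.008 m).
It fails at once if the robot presses on the module (contact force between any of the fingers, the arm and module above 5 N).
It fails at once if a loose thing lying around is lifted or knocked away (distance of any of driver_a, driver_b, cap, lens_ring, tube, heatsink, screw_cup from where it was at the start of the episode above 0.025 m).
It also fails if it takes over 54 s, if anything falls off the work surface, if the arm or the gripper's body presses on something with over 40 N, if the wrist force passes 120 N, or if a joint passes its speed limit or range.

## Working session

There is one attempt and no reset: what is moved stays moved. The work goes in short steps, each a Python script; the robot and the scene stay as the last script left them, time stands still between calls to the robot, and variables do not carry over. Pictures are saved under pics/ and viewed, at most 10 in all, crops included, and the job is handed in when it is done.

```bash
mkdir -p pics; python3 - <<'E'
from cell import r, optics
import cv2, numpy as np
for n in ("scene","side"):
    d=optics.get_image(n); cv2.imwrite(f"pics/{n}0.png",d["pixels"][:,:,::-1])
    np.savez(f"{n}0.npz",**{k:v for k,v in d.items()})
    print(n,d["fx"],d["cx"],d["cy"],np.linalg.inv(d["camera_from_world"]).round(3).tolist())
print(r.finger_overhang,r.current_ee_rot(),r.current_t())
E
```

```text
scene 408.2239167365978 318.573127138896 201.0352614626731 [[-0.846, 0.41, -0.34, 0.875], [0.532, 0.642, -0.552, 0.585], [-0.008, -0.648, -0.762, 0.865], [0.0, 0.0, 0.0, 1.0]]
side 486.654243381922 315.63512491084344 194.82960727218833 [[-0.888, -0.355, 0.292, 0.139], [-0.46, 0.674, -0.578, 0.872], [0.008, -0.648, -0.762, 1.211], [0.0, 0.0, 0.0, 1.0]]
0.022 [ 9.79981921e-01  1.99085820e-01 -5.93192238e-05 -5.16914876e-04] 0.1
```

View pics/scene0.png

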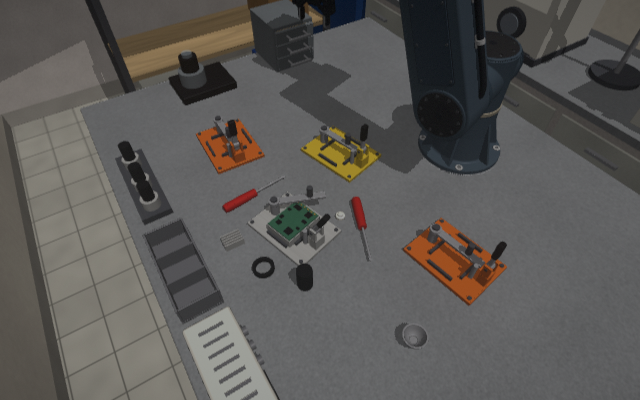

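View pics/side0.png

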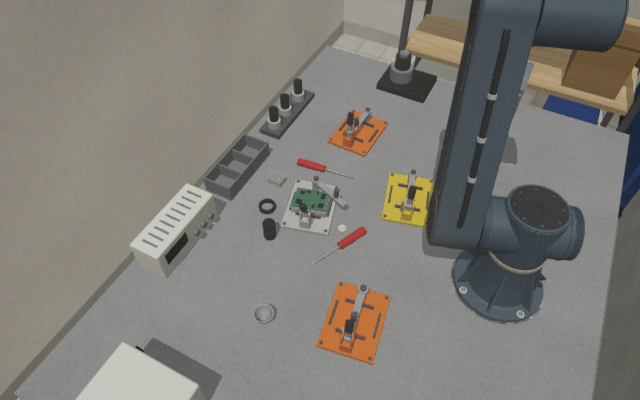

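The aluminium holder with the green module is at about scene (294,228) and side (311,206). The tube stands at scene (305,277) and side (269,229). I'll enlarge both views.

```bash
python3 - <<'E'
import cv2, numpy as np
a=cv2.imread("pics/scene0.png")[170:290,215:375]; b=cv2.imread("pics/side0.png")[150:270,235:395]
f=lambda i:cv2.resize(i,None,fx=5,fy=5,interpolation=cv2.INTER_CUBIC)
cv2.imwrite("pics/c1.png",f(a)); cv2.imwrite("pics/c2.png",f(b))
E
```

```text
(no output)
```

View pics/c1.png

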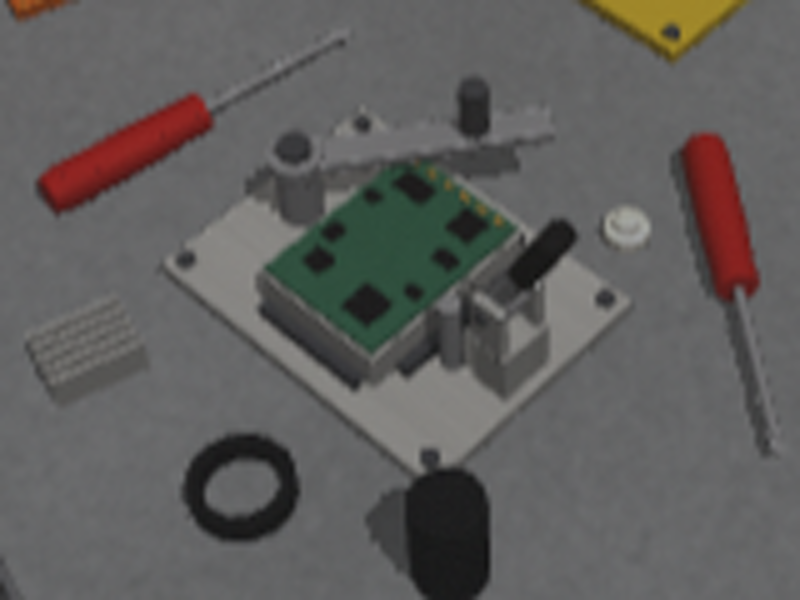

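View pics/c2.png

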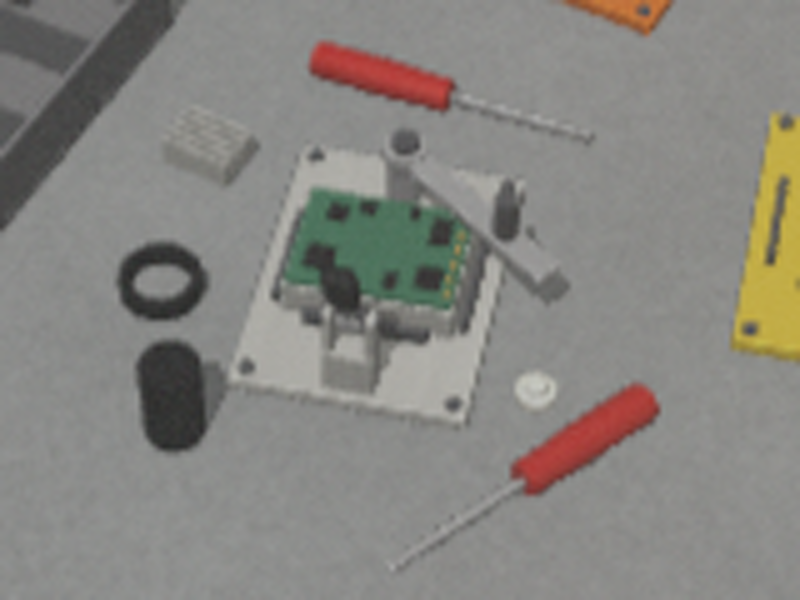

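c1 and c2 are ×5 crops. In c1 the pivot head is at (295,142), the peg top at (474,83) and the lever end at (565,230). In c2 the pivot is at (405,140), the peg at (508,186) and the lever end at about (335,275). The plate corners are clear in both, and the loose items lie around the outside of the holder.

```bash
cat > h.py <<'E'
import numpy as np
C={}
for n,o in (("scene",(215,170)),("side",(235,150))):
    d=np.load(n+"0.npz"); C[n]=(d["fx"],d["fy"],d["cx"],d["cy"],np.linalg.inv(d["camera_from_world"]),np.array(o))
def ray(n,p):
    fx,fy,cx,cy,T,o=C[n]; u,v=(np.array(p)+.5)/5-.5+o
    return T[:3,3],T[:3,:3]@[(u-cx)/fx,(v-cy)/fy,1]
def onz(n,p,z):
    c,d=ray(n,p); return c+d*(z-c[2])/d[2]
def tri(a,b):
    (c1,d1),(c2,d2)=ray("scene",a),ray("side",b)
    s=np.linalg.lstsq(np.c_[d1,-d2],c2-c1,rcond=None)[0]; p,q=c1+s[0]*d1,c2+s[1]*d2
    return (p+q)/2,np.linalg.norm(p-q)
E
python3 - <<'E'
from h import *
np.set_printoptions(precision=4,suppress=True)
L=np.array([[.075,-.1],[-.075,-.1],[.075,.1],[-.075,.1]])
P={"scene":[(163,263),(362,106),(425,482),(632,302)],"side":[(305,147),(523,180),(230,380),(465,424)]}
for n in P:
    W=np.array([onz(n,p,.012)[:2] for p in P[n]]); print(n,W.tolist())
    c=W.mean(0); H=(L.T@(W-c)); U,S,V=np.linalg.svd(H); R=(V.T@np.diag([1,np.sign(np.linalg.det(V.T@U.T))])@U.T)
    yaw=np.arctan2(R[1,0],R[0,0]); print("c",c,"yaw",yaw,"res",(W-c-L@R.T).tolist())
    print("pivot",c+R@[0,-.07],"leverpiv",c+R@[0,.08])
for k,a,b,z in (("pivot",(295,142),(405,140),.066),("peg",(474,83),(508,186),.092),("lever",(565,230),(333,275),.12)):
    print(k,*tri(a,b),onz("scene",a,z),onz("side",b,z))
E
```

```text
scene [[0.691719820526472, -0.07194866782651188], [0.5489866949218327, -0.11230490711818353], [0.6428641759659249, 0.11717567924408662], [0.4978808047797709, 0.08180757582290454]]
c [0.5954 0.0037] yaw 0.2559443777845564 res [[-0.0015158157899915897, 0.0021244418886418315], [0.000864755994201348, -0.00025792704270891087], [0.0002603667965559234, -0.002236140892535876], [0.0003906929992340963, 0.0003696260466029555]]
pivot [ 0.6131 -0.064 ] leverpiv [0.5751 0.0811]
side [[0.6900096552448, -0.06872551111946956], [0.5490387514846741, -0.10994798255996396], [0.6373622692818339, 0.1217333088329755], [0.49494434853695335, 0.08433194420000512]]
c [0.5928 0.0068] yaw 0.27063355458119576 res [[-0.0018334279027046735, 0.000736071601323704], [0.0017359254414985453, -0.00038510215175865947], [-0.0010124169491213114, -0.0015254512520033459], [0.0011099194103272175, 0.0011744818024383014]]
pivot [ 0.6116 -0.0606] leverpiv [0.5715 0.0839]
pivot [ 0.6118 -0.0624  0.067 ] 0.0028668484982007545 [ 0.6111 -0.065   0.066 ] [ 0.6118 -0.0613  0.066 ]
peg [ 0.5252 -0.0281  0.0978] 0.004580520942682845 [ 0.5233 -0.0297  0.092 ] [ 0.5277 -0.0357  0.092 ]
lever [0.5641 0.1189 0.1545] 0.002791575358878047 [0.5485 0.0945 0.12  ] [0.5777 0.0961 0.12  ]
```

The measurements agree with the given sizes:
- **Holder:** centre about (0.594, 0.005), yaw about 0.263.
- **Strap:** pivot (0.612, -0.0625), peg (0.5255, -0.033), so the radius is 92 mm against 95 mm and the strap angle is about 0.98.
- **Lever:** angle about 0.42.

Next I shut the gripper and move behind the peg.

```bash
cat > g.py <<'E'
from cell import r, optics
import numpy as np
YAW=.263; PIV=np.array([.612,-.0625]); C=np.array([.594,.0052])
d=lambda a:np.array([np.cos(a),np.sin(a)])
EX,EY=d(YAW),d(YAW+np.pi/2)
def quat(xyaw): return np.array([np.cos(xyaw/2),np.sin(xyaw/2),0,0])   # tool down, tool x at xyaw
def finger(th,off,z):   # finger centre beside the peg at swing th, tool x along push
    u=d(YAW+np.pi/2+th); s=d(YAW+np.pi+th)
    return np.r_[PIV+.095*u+off*s,z], YAW+th
F=lambda:np.round(r.current_contact_force(),1)
E
python3 - <<'E'
from g import *
r.set_gripper(0.0)
p,y=finger(.976,.045,.23)
for k in (0,np.pi,-np.pi): print(k,r.inverse_kinematics(p,quat(y+k)))
r.move_linear(r.current_tool_pos()+[0,0,.08])
r.move_to(p,quat(y))
r.move_linear([*p[:2],.089],vel=.12)
print(r.current_tool_pos(),p,F(),r.current_t(),r.current_opening())
q0=r.current_tool_pos(),r.current_ee_rot()
im=optics.get_image("side")
import cv2
cv2.imwrite("pics/s1.png",cv2.resize(im["pixels"][130:290,215:415,::-1],None,fx=4,fy=3.75 and 4)[:600])
E
```

```text
0 [-2.35764065e-01  3.10618420e-01  1.77165685e+00 -4.44089210e-16
  1.05931738e+00  9.60322623e-02]
3.141592653589793 None
-3.141592653589793 None
[ 0.50788133 -0.07418216  0.0895861 ] [ 0.50752303 -0.07410016  0.23      ] [-0.   0.3  0.1] 4.8 -0.004151859496480927
```

View pics/s1.png

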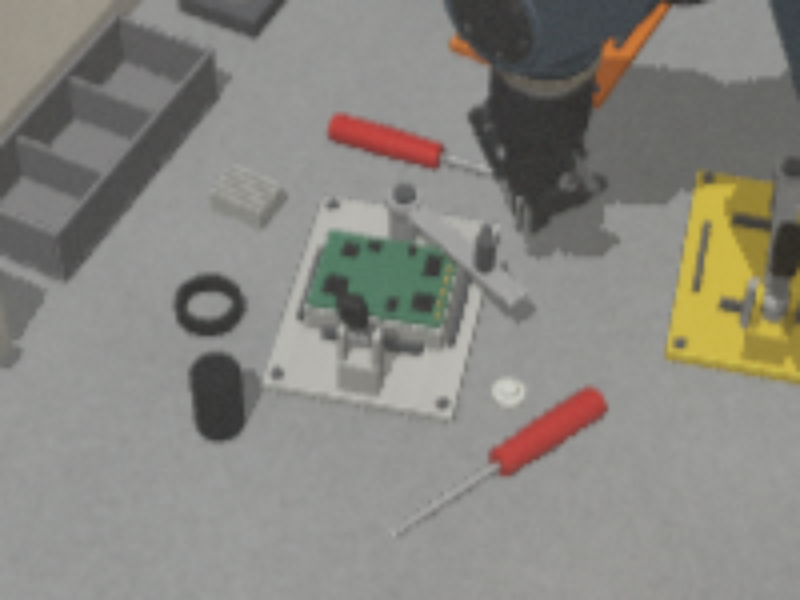

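The shut fingertips, at about (527,225), are just behind the peg at (487,240), with nothing disturbed. I now push the strap around its arc.

```bash
python3 - <<'E'
from g import *
import cv2
for th in [.976,.85,.7,.55,.4,.25,.15,.08,.05,.02,.0,-.015,-.03,-.045,-.06,-.075]:
    p,y=finger(th,.019 if th<.9 else .030,.089)
    r.move_linear(p,quat(y),vel=.08 if th>.1 else .03)
    f=F(); n=f[:2]@d(YAW+th+np.pi); print(th,f,round(n,1),round(np.linalg.norm(r.current_tool_pos()-p)*1e3,1))
    if th<.1 and n>6: break
    if abs(f).max()>25: break
print(r.current_t())
im=optics.get_image("side")
cv2.imwrite("pics/s2.png",cv2.resize(im["pixels"][150:270,235:395,::-1],None,fx=5,fy=5,interpolation=2))
E
```

```text
0.976 [ 0.1  0.9 -0.2] -0.9 0.7
0.85 [-0.8  0.5  0. ] -0.1 0.2
0.7 [-0.3 -0.2  0.2] 0.3 0.3
0.55 [-0.2 -0.2  0.4] 0.3 0.4
0.4 [ 0.1 -0.2 -0.4] 0.0 0.4
0.25 [ 0.1  0.7 -0.5] -0.4 0.5
0.15 [-0.9  0.3 -0.2] 0.7 0.4
0.08 [-0.1  0.5  0.1] -0.1 0.3
0.05 [ 0.  -0.  -0.1] 0.0 0.1
0.02 [ 0.7 -0.3  0.3] -0.6 0.0
0.0 [-0.1  0.6  0.4] -0.1 0.0
-0.015 [-5.4 -1.9  2.7] 5.7 0.7
-0.03 [-11.1  -4.8   6.4] 11.9 1.9
8.8667
```

View pics/s2.png

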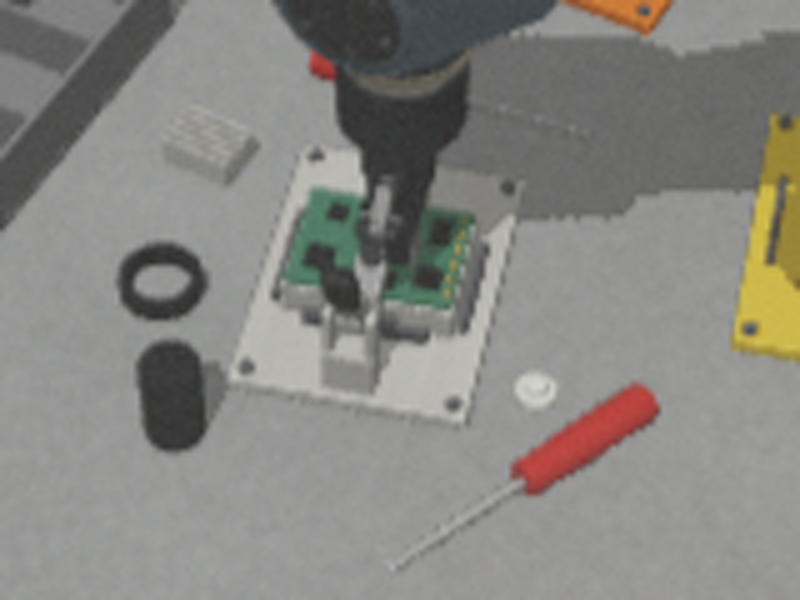

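The fingers are on the peg over the module. The push force jumped from 0 to 12 N at θ of about -0.02, so the strap is against its stop pin. Next: back off, rise, and push the lever down from its module side.

```bash
python3 - <<'E'
from g import *
import cv2
p,y=finger(0,.040,.089); r.move_linear(p,vel=.08)
p[2]=.23; r.move_linear(p)
im=optics.get_image("side"); big=cv2.resize(im["pixels"][150:270,235:395,::-1],None,fx=5,fy=5,interpolation=2)
cv2.imwrite("pics/s3a.png",big)
Q=quat(YAW+np.pi/2)
def corner(ly,z): return np.r_[C+EY*(ly-.011),z+.022]
def lev(a,rad=.062,h=.007): return corner(.080+rad*np.sin(a)-h*np.cos(a), .070+rad*np.cos(a)+h*np.sin(a))
s=corner(.072,.128); r.move_to([*s[:2],.23],Q); r.move_linear(s,vel=.12); print(F(),r.current_t())
for a in [.3,.45,.6,.75,.9,1.05,1.2,1.3,1.36,1.4,1.43,1.46,1.49,1.52]:
    p=lev(a); r.move_linear(p,vel=.06)
    f=F(); print(a,f,np.round((r.current_tool_pos()-p)*1e3,1))
    if abs(f).max()>(25 if a<1.35 else 12): break
print(r.current_t())
im=optics.get_image("side"); cv2.imwrite("pics/s3.png",cv2.resize(im["pixels"][150:270,235:395,::-1],None,fx=5,fy=5,interpolation=2))
E
```

```text
[ 0.6  0.5 -0.6] 12.6833
0.3 [ 1.1  0.5 -0.2] [-0.   0.4  0.2]
0.45 [-0.7 -1.2 -1.4] [-0.2  0.3 -0.2]
0.6 [ 0.  -0.5  0.1] [-0.2  0.4 -0.2]
0.75 [0.5 0.1 0.1] [-0.2  0.4 -0.3]
0.9 [ 0.3 -0.1 -0.5] [-0.3  0.3 -0.4]
1.05 [-0.4  0.5  0.2] [-0.3  0.3 -0.4]
1.2 [0.1 0.2 0.2] [-0.3  0.2 -0.5]
1.3 [0.2 0.3 0.2] [-0.2  0.1 -0.4]
1.36 [-0.4 -0.5 -0.6] [-0.1  0.1 -0.2]
1.4 [-0.4 -0.4  0.4] [-0.1  0.  -0.2]
1.43 [-0.5  0.5  0.1] [-0.   0.  -0.1]
1.46 [-1.2 -0.3  4.2] [ 0.1 -0.   0.2]
1.49 [-5.4 -4.5 19.2] [ 0.4 -0.2  1.5]
16.5167
```

View pics/s3.png

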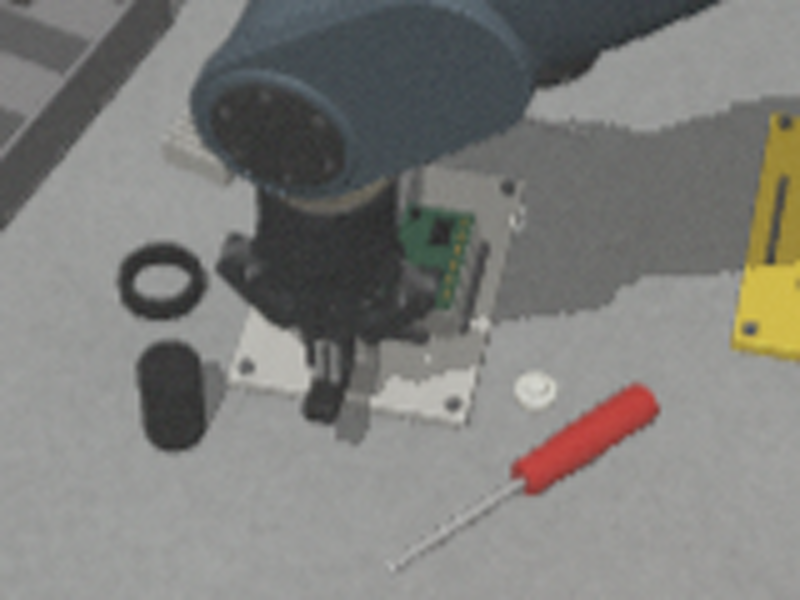

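The lever is level, with its end at (322,400), and the rise to 19 N shows it is on its stop at about 1.45. I now lift off and check the strap and lever unobstructed.

```bash
python3 - <<'E'
from g import *
import cv2
p=r.current_tool_pos(); r.move_linear(p+[0,0,.20])
r.move_linear([.42,-.18,.30]); print(F(),r.current_t())
im=optics.get_image("side"); cv2.imwrite("pics/s4.png",cv2.resize(im["pixels"][150:270,235:395,::-1],None,fx=5,fy=5,interpolation=2))
E
```

```text
[ 0.5  0.7 -0.5] 20.4833
```

View pics/s4.png

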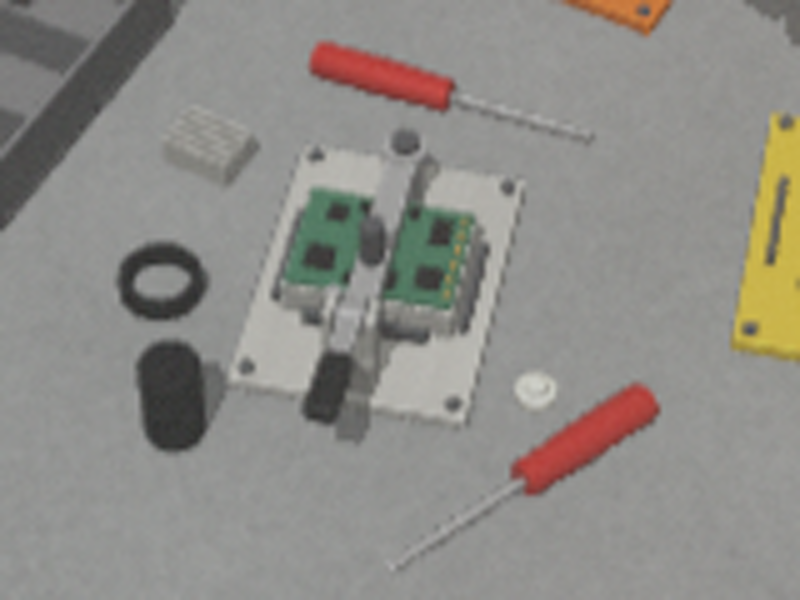

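The strap lies along the module from (405,145) past the peg at (372,238), and the lever is level with its grip at (325,385). The loose things are at the same pixels as before, so I'm handing in.

```bash
python3 -c "
from cell import r
print(r.hand_in())"
```

```text
the job is handed in; nothing more can be done
None
```

The strap was pushed home against its stop pin, then the lever was pushed fully down to its stop; in the last picture nothing else had moved, and the job was handed in at about 20.5 s (no verdict was returned).

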